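# Load the kiln rack with casting flasks, keeping their order

### The arm

A 7-joint arm with a two-finger parallel gripper is mounted at the origin on the work surface. World frame = base frame: x ahead of the robot, y to its left, z up, the work surface at z = 0. Lengths are in m, angles in rad, forces in N, time in s.
With the tool pointing down it reaches from about 0.4 to 0.85 m from the base axis. Payload 10.4 kg.
Tool frame: the origin (TCP) lies on the centre line of the jaws, within the pads' length; the fingertips stand 17 mm ahead of it and the grasp point (between the pads) lies 2 mm behind it; z points along the fingers, y is the line along which they close (so a half turn about z gives the same grasp; the last joint's range is limited). The gripper opens to 85 mm and grips with 20 to 120 N. Pads are 22 mm wide; open, the fingers measure 114 mm over their backs; the gripper's body (76 mm by 85 mm) begins 54 mm behind the grasp point. The pads swing forward as they close: fully open they stand 13 mm farther back than shut.
Start: joints at [-1.251, 0.332, -0.065, 1.46, 0.022, 1.35, -0.088], TCP at [0.21, 0.589, 0.248] pointing down, gripper open.
Joint ranges: [-2.6, 2.6], [-0.5, 2.12], [-1.47, 1.34], [0.16, 2.42], [-1.27, 4.41], [0.06, 2.06], [-2.6, 2.6]. Speed limits (rad/s): [2.22, 2.22, 2.79, 2.79, 3.14, 3.14, 3.14].

### API

Orientations are given as a unit quaternion [x, y, z, w].
In Python, from workcell import get_obs, optics, job gives the robot as it stands. The module is installed in compiled form; this text tells all that it offers.
- The arm moves only by the tool send_rows, never from a script. Its argument "plan" is a list that holds one entry, the list of rows, each a list of 7 numbers: the turn, a rotation vector about the tool's x, y, z in units of 1.5 rad (1.0 is 1.5 rad), then the shift along the tool's x, y, z in units of 20 cm (1.0 is 20 cm), then the opening, from 0 (shut) to 1 (fully open). A call has 1 to 20 rows; each row shifts and turns the commanded pose from where the row before left it, along the tool's axes as they then stand; what a row does not reach is not made up. A row lasts 1/12 s, in which the tool goes at most 41.7 mm and 7.16 degrees, less where a joint would pass 70% of its speed; a pose out of reach is approached as far as the arm can. A call with a number of a shift or a turn outside -1 to 1 is refused whole. A call with a gripper value outside its range is refused whole. The fingers move at their own pace and stop on an object; "squeeze" is the grip in N (left out, the last holds). Time passes only in rows, so rows that do not move let the fingers close. It gives the time, the measured TCP pose, the force, the opening and the grip force at its end, in the units of the state.
- get_obs(): the state, without advancing time (a new reading comes with each control period).
- optics.camera(name): name is "scene" or "top" or "wrist"; returns the picture (480x640x3 uint8, red, green, blue); there is no depth.
- optics.get_calibration(name): a dict with "intrinsics" (3x3 intrinsics, pixels), "distortion" ([k1, k2, p1, p2, k3] as OpenCV has them; the pictures are not rectified), "world_from_camera" (4x4, takes a point from camera to world coordinates); the wrist camera has in their place "T_tool_cam" (4x4, takes a point from camera to tool coordinates, whose origin is the TCP and whose axes are the flange's). Camera axes: x right, y up, looking along -z (the intrinsics and any distortion apply to the point x, -y, -z); pixel columns grow to the right and rows downward; lengths in m; the calibration is good to about 2 mm. A picture is of the moment at which its call begins: read the wrist's pose just before it. get_calibration takes no time and is no camera call.
- job.hand_in(): hands the job in; it is judged then, once.
The state is a dict: "clock": time; "joint_pos": joint angles; "joint_velocities": joint speeds; "tau": joint torques, N m; "position": TCP position; "ee_rot": TCP orientation; "ft_force": force on the tool from outside, world axes, zero at the start; "torque": the same for the moment, N m; "grip_width": opening from 0.0 (shut) to 1.0 (fully open); "grasp_force": force on a finger pad.
Only numpy, scipy, OpenCV 4.12 (cv2) and the standard library are available. Lean on these libraries where they do the work, as an engineer would, in place of code of your own. Each camera call takes 0.05 s, during which the arm holds its last target. There are 200 camera calls.

### The job

Four plaster-filled casting flasks stand in a row on their rubber bases in the wooden rack, ready for the furnace. Lift each one straight up off its base and stand it the same way up on the steel kiln rack, centred over a drain hole, keeping the same left-to-right order as in the wooden rack (seen from the robot), because the casting list goes by place. Keep them upright and set each one down gently rather than letting it drop, or the plaster cracks.

Things in the scene. Friction and masses are not known exactly. Their poses are not given: they have to be found in the camera images.
- flask_d38: the narrowest flask of the four: a plain steel cylinder, 38 mm in diameter and 60 mm tall, filled with hard white plaster to just below its top rim; loose, under 0.7 kg. Origin at the centre of its underside, z up. At the start it stands on base_d38, its underside 10 mm above that base's underside (28 mm above the table).
- flask_d46: the tallest flask of the four: a plain steel cylinder, 46 mm in diameter and 78 mm tall, filled with hard white plaster to just below its top rim; loose, under 0.7 kg. Origin at the centre of its underside, z up. At the start it stands on base_d46, its underside 10 mm above that base's underside (28 mm above the table).
- flask_d54: a squat flask, the lowest of the four: a plain steel cylinder, 54 mm in diameter and 58 mm tall, filled with hard white plaster to just below its top rim; loose, under 0.7 kg. Origin at the centre of its underside, z up. At the start it stands on base_d54, its underside 10 mm above that base's underside (28 mm above the table).
- flask_d62: the widest flask of the four: a plain steel cylinder, 62 mm in diameter and 72 mm tall, filled with hard white plaster to just below its top rim; loose, under 0.7 kg. Origin at the centre of its underside, z up. At the start it stands on base_d62, its underside 10 mm above that base's underside (28 mm above the table).
- base_d38: round black rubber base of the 38 mm flask, fixed on the wooden rack, 50 mm across. Its rim, 4 mm thick, tops out 15 mm above its underside (33 mm above the table); 5 mm of the flask sits inside it with 2 mm of play all round, not stuck: it lifts straight out. Origin: centre of the underside. It stays put and so shows from which place in the row its flask came.
- base_d46: round black rubber base of the 46 mm flask, fixed on the wooden rack, 58 mm across. Its rim, 4 mm thick, tops out 15 mm above its underside (33 mm above the table); 5 mm of the flask sits inside it with 2 mm of play all round, not stuck: it lifts straight out. Origin: centre of the underside. It stays put and so shows from which place in the row its flask came.
- base_d54: round black rubber base of the 54 mm flask, fixed on the wooden rack, 66 mm across. Its rim, 4 mm thick, tops out 15 mm above its underside (33 mm above the table); 5 mm of the flask sits inside it with 2 mm of play all round, not stuck: it lifts straight out. Origin: centre of the underside. It stays put and so shows from which place in the row its flask came.
- base_d62: round black rubber base of the 62 mm flask, fixed on the wooden rack, 74 mm across. Its rim, 4 mm thick, tops out 15 mm above its underside (33 mm above the table); 5 mm of the flask sits inside it with 2 mm of play all round, not stuck: it lifts straight out. Origin: centre of the underside. It stays put and so shows from which place in the row its flask came.
- wood_rack: fixed wooden rack for the four bases: board 100 mm (x) by 372 mm (y), 18 mm thick, end cleats 34 mm tall. Origin: centre of its underside on the table; x points away from the robot, y to the robot's left; turned up to 12 degrees. Bases stand at x = 0, y = +127.5, +42.5, -42.5, -127.5 mm in an order that varies. It may be nearer than the kiln rack or farther.
- kiln_rack: fixed steel plate 100 mm (x) by 372 mm (y) on feet, top face 24 mm above the table, 6 mm lips on its long edges, wire end handles to 49 mm. Four 18 mm drain holes at x = 0, y = +127.5, +42.5, -42.5, -127.5 mm. Origin: centre of its footprint on the table; x points away from the robot, y to the robot's left; turned up to 12 degrees.

How it is judged:
At the end, for the whole second after the job is handed in: Each of the four flasks stands upright (within 6 degrees) on the kiln rack's plate, its centre within 12 mm, along and across the rack, of the drain hole that has the same place in the row, counted from the left, as that flask's base has in the wooden rack; all are released and at rest (((y of base_d38 in the frame of wood_rack between 0.1075 and 0.1475 m and y of flask_d38 in the frame of kiln_rack between 0.1155 and 0.1395 m) or (y of base_d38 in the frame of wood_rack between 0.0225 and 0.0625 m and y of flask_d38 in the frame of kiln_rack between 0.0305 and 0.0545 m) or (y of base_d38 in the frame of wood_rack between -0.0625 and -0.0225 m and y of flask_d38 in the frame of kiln_rack between -0.0545 and -0.0305 m) or (y of base_d38 in the frame of wood_rack between -0.1475 and -0.1075 m and y of flask_d38 in the frame of kiln_rack between -0.1395 and -0.1155 m)) and x of flask_d38 in the frame of kiln_rack between -0.012 and 0.012 m and z of flask_d38 in the frame of kiln_rack between 0.02 and 0.028 m and angle between each of flask_d38, flask_d46, flask_d54, flask_d62's own z axis and vertical below 0.1 rad and linear speed of each of flask_d38, flask_d46, flask_d54, flask_d62 below 0.02 m/s and angular speed of each of flask_d38, flask_d46, flask_d54, flask_d62 below 0.2 rad/s and ((y of base_d46 in the frame of wood_rack between 0.1075 and 0.1475 m and y of flask_d46 in the frame of kiln_rack between 0.1155 and 0.1395 m) or (y of base_d46 in the frame of wood_rack between 0.0225 and 0.0625 m and y of flask_d46 in the frame of kiln_rack between 0.0305 and 0.0545 m) or (y of base_d46 in the frame of wood_rack between -0.0625 and -0.0225 m and y of flask_d46 in the frame of kiln_rack between -0.0545 and -0.0305 m) or (y of base_d46 in the frame of wood_rack between -0.1475 and -0.1075 m and y of flask_d46 in the frame of kiln_rack between -0.1395 and -0.1155 m)) and x of flask_d46 in the frame of kiln_rack between -0.012 and 0.012 m and z of flask_d46 in the frame of kiln_rack between 0.02 and 0.028 m and ((y of base_d54 in the frame of wood_rack between 0.1075 and 0.1475 m and y of flask_d54 in the frame of kiln_rack between 0.1155 and 0.1395 m) or (y of base_d54 in the frame of wood_rack between 0.0225 and 0.0625 m and y of flask_d54 in the frame of kiln_rack between 0.0305 and 0.0545 m) or (y of base_d54 in the frame of wood_rack between -0.0625 and -0.0225 m and y of flask_d54 in the frame of kiln_rack between -0.0545 and -0.0305 m) or (y of base_d54 in the frame of wood_rack between -0.1475 and -0.1075 m and y of flask_d54 in the frame of kiln_rack between -0.1395 and -0.1155 m)) and x of flask_d54 in the frame of kiln_rack between -0.012 and 0.012 m and z of flask_d54 in the frame of kiln_rack between 0.02 and 0.028 m and ((y of base_d62 in the frame of wood_rack between 0.1075 and 0.1475 m and y of flask_d62 in the frame of kiln_rack between 0.1155 and 0.1395 m) or (y of base_d62 in the frame of wood_rack between 0.0225 and 0.0625 m and y of flask_d62 in the frame of kiln_rack between 0.0305 and 0.0545 m) or (y of base_d62 in the frame of wood_rack between -0.0625 and -0.0225 m and y of flask_d62 in the frame of kiln_rack between -0.0545 and -0.0305 m) or (y of base_d62 in the frame of wood_rack between -0.1475 and -0.1075 m and y of flask_d62 in the frame of kiln_rack between -0.1395 and -0.1155 m)) and x of flask_d62 in the frame of kiln_rack between -0.012 and 0.012 m and z of flask_d62 in the frame of kiln_rack between 0.02 and 0.028 m); the robot touches nothing.
It fails at once if a flask is tipped more than 35 degrees from upright (angle between any of flask_d38, flask_d46, flask_d54, flask_d62's own z axis and vertical above 0.61 rad).
It fails at once if a flask is dropped: it falls free, touching nothing, and reaches 0.6 m/s (a fall of about 18 mm) ((contact force between flask_d38 and anything else below 0.02 N and linear speed of flask_d38 above 0.6 m/s) or (contact force between flask_d46 and anything else below 0.02 N and linear speed of flask_d46 above 0.6 m/s) or (contact force between flask_d54 and anything else below 0.02 N and linear speed of flask_d54 above 0.6 m/s) or (contact force between flask_d62 and anything else below 0.02 N and linear speed of flask_d62 above 0.6 m/s)).
It also fails if it takes over 99 s, if anything falls off the work surface, if the arm or the gripper's body presses on something with over 40 N, if the wrist force passes 120 N, or if a joint passes its speed limit or range.

## Working session

There is one attempt and no reset: what is moved stays moved. The work goes in short steps, Python scripts to look and compute and a tool call to move; the robot and the scene stay as the last step left them, time stands still between calls to the robot, and variables do not carry over. Pictures are saved under pics/ and viewed, at most 14 in all, crops included, and the job is handed in when it is done.

Besides the shell and the picture viewer there is one more tool, called after ">>>" by a JSON object that holds its "name" and its "arguments", one argument or row to a line. send_rows: Moves the arm, as the interface text tells. Its arguments: {"type":"object","properties":{"plan":{"type":"array"},"squeeze":{"type":"number"}},"required":["plan"]}

```bash
mkdir -p pics; python3 - <<'E'
from workcell import get_obs, optics
import cv2, numpy as np
np.set_printoptions(precision=4,suppress=True)
o=get_obs(); print(o)
for n in ("scene","top","wrist"):
    print(n,optics.get_calibration(n))
for n in ("scene","top"):
    cv2.imwrite(f"pics/{n}0.png",cv2.cvtColor(optics.camera(n),cv2.COLOR_RGB2BGR))
E
```

```text
{'clock': 0.0, 'joint_pos': array([-1.2506,  0.3329, -0.0647,  1.4609,  0.0216,  1.3499, -0.0885]), 'joint_velocities': array([-0.0004, -0.001 ,  0.    , -0.0002, -0.0001,  0.0001,  0.0008]), 'tau': array([ -0.0007, -62.5444,   0.0486, -39.1615,   0.0161,   0.0097,
         0.    ]), 'position': array([0.21  , 0.5883, 0.2475]), 'ee_rot': array([ 0.1706,  0.9853, -0.0007, -0.0001]), 'ft_force': array([-1.1031,  0.5314, -0.1467]), 'torque': array([-0.0064,  0.0173,  0.0198]), 'grasp_force': 0.0, 'grip_width': 0.9939930280540074}
scene {'intrinsics': array([[535.9115,   0.    , 322.9052],
       [  0.    , 535.9115, 245.4857],
       [  0.    ,   0.    ,   1.    ]]), 'distortion': array([-0.0559,  0.    ,  0.    ,  0.    ,  0.    ]), 'world_from_camera': array([[ 0.8462, -0.4417,  0.2981,  0.7435],
       [ 0.5327,  0.7161, -0.4511, -0.3278],
       [-0.0143,  0.5405,  0.8412,  0.6125],
       [ 0.    ,  0.    ,  0.    ,  1.    ]])}
top {'intrinsics': array([[529.7941,   0.    , 318.7026],
       [  0.    , 529.7941, 235.8107],
       [  0.    ,   0.    ,   1.    ]]), 'distortion': array([0.0194, 0.    , 0.    , 0.    , 0.    ]), 'world_from_camera': array([[ 0.0017,  0.9957, -0.0924,  0.4635],
       [-0.9995, -0.0011, -0.0308, -0.0281],
       [-0.0308,  0.0924,  0.9952,  0.8901],
       [ 0.    ,  0.    ,  0.    ,  1.    ]])}
wrist {'intrinsics': array([[353.8088,   0.    , 323.8129],
       [  0.    , 353.8088, 242.1612],
       [  0.    ,   0.    ,   1.    ]]), 'distortion': array([-0.015,  0.   ,  0.   ,  0.   ,  0.   ]), 'T_tool_cam': array([[-0.0003,  0.9617,  0.274 ,  0.069 ],
       [ 1.    ,  0.0003,  0.0001,  0.0003],
       [ 0.    ,  0.274 , -0.9617, -0.1263],
       [ 0.    ,  0.    ,  0.    ,  1.    ]])}
```

View pics/top0.png

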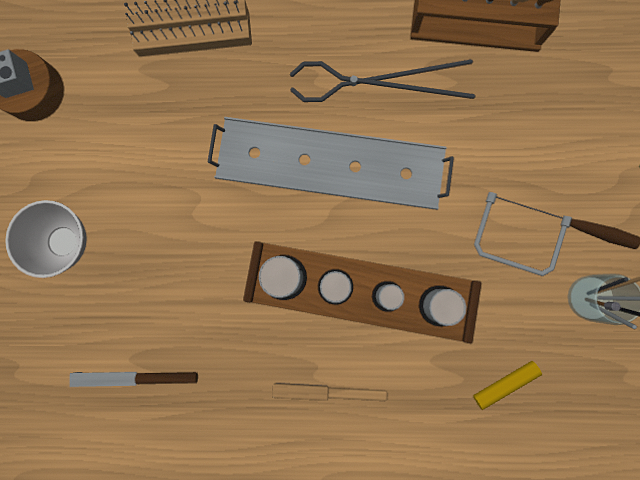

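View pics/scene0.png

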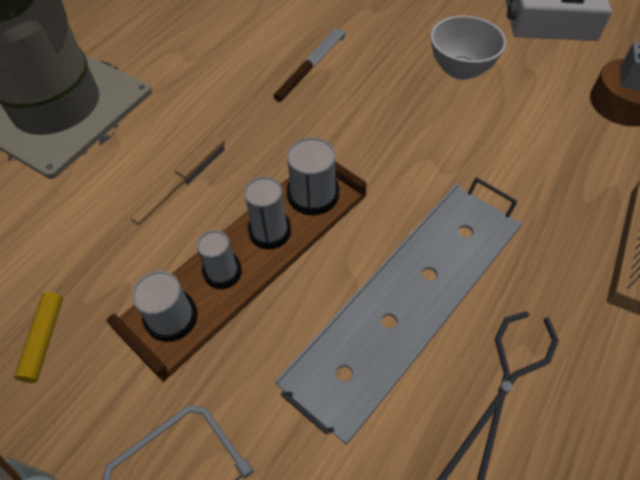

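Top view: in the wooden rack, left to right, the flasks are d62 (282,277), d46 (336,287), d38 (389,296) and d54 (444,306). The kiln holes are at (254,153), (305,159), (355,166) and (406,173), farther from the robot. The scene view shows the same order. I'll measure next.

```bash
cat > h.py <<'E'
from workcell import get_obs, optics
import cv2, numpy as np
from scipy.spatial.transform import Rotation as R
np.set_printoptions(precision=4,suppress=True)
def ray(cal,uv,T=None):
    T=cal["world_from_camera"] if T is None else T
    p=cv2.undistortPoints(np.array([[uv]],float),cal["intrinsics"],cal["distortion"])[0,0]
    return T[:3,3],T[:3,:3]@np.array([p[0],-p[1],-1])
def onplane(cal,uv,z,T=None):
    o,d=ray(cal,uv,T); return o+d*(z-o[2])/d[2]
def blobs(mask,amin,amax):
    out=[]
    for c in cv2.findContours(mask,cv2.RETR_LIST,cv2.CHAIN_APPROX_NONE)[0]:
        a=cv2.contourArea(c)
        if amin<a<amax and len(c)>5: out.append((cv2.fitEllipse(c),a,c))
    return out
E
cat > m.py <<'E'
from h import *
im=cv2.imread("pics/top0.png"); cal=optics.get_calibration("top")
hsv=cv2.cvtColor(im,cv2.COLOR_BGR2HSV)
holes=((hsv[...,1]>70)).astype(np.uint8)*255; holes[:135]=0;holes[195:]=0;holes[:,:225]=0;holes[:,435:]=0
hs=sorted([b[0] for b in blobs(holes,50,300)],key=lambda b:b[0][0])
H=[]
for b in hs:
    H.append(onplane(cal,b[0],.024)); print("hole",np.array(b[0]),b[1],H[-1])
pl=((hsv[...,1]<40)&(hsv[...,2]>150)).astype(np.uint8)*255; pl[:245]=0; pl[340:]=0; pl[:,:240]=0;pl[:,480:]=0
fs=sorted([b[0] for b in blobs(pl,300,4000)],key=lambda b:b[0][0])
hh=[.072,.078,.060,.058]
F=[]
for b,h in zip(fs,hh):
    F.append(onplane(cal,b[0],.028+h)); print("flask",np.array(b[0]),b[1],F[-1], "diam",np.array(b[1])*(0.862-h)/530)
for P in (H,F):
    P=np.array(P); print(np.linalg.norm(np.diff(P[:,:2],axis=0),axis=1), np.degrees(np.arctan2(*(P[0]-P[-1])[:2])), P.mean(0))
# predicted scene pixels for check
s=optics.get_calibration("scene");T=np.linalg.inv(s["world_from_camera"])
q=(T[:3,:3]@np.array(H+F).T).T+T[:3,3]; q=q*[1,-1,-1]
print(cv2.projectPoints(q,np.zeros(3),np.zeros(3),s["intrinsics"],s["distortion"])[0][:,0])
E
python3 m.py
```

```text
hole [254.1624 152.5522] (9.200851440429688, 10.292176246643066) [0.6838 0.1069 0.024 ]
hole [304.1723 159.4335] (9.406539916992188, 10.326737403869629) [0.6717 0.0231 0.024 ]
hole [354.8272 166.3794] (9.463191986083984, 10.266375541687012) [ 0.6595 -0.0611  0.024 ]
hole [405.8192 173.4716] (9.32811450958252, 10.389128684997559) [ 0.6471 -0.145   0.024 ]
hole [433.6278 139.4764] (7.480288505554199, 115.30218505859375) [ 0.704  -0.1916  0.024 ]
flask [279.1275 276.284 ] (36.64028549194336, 37.53647232055664) [0.4763 0.0553 0.1   ] diam [0.0546 0.056 ]
flask [335.0555 286.4762] (26.586894989013672, 27.1759090423584) [ 0.4613 -0.0281  0.106 ] diam [0.0393 0.0402]
flask [390.8128 296.5119] (21.001529693603516, 21.350074768066406) [ 0.4465 -0.1115  0.088 ] diam [0.0318 0.0323]
flask [446.9088 307.0241] (31.49004554748535, 32.3298225402832) [ 0.4311 -0.1949  0.086 ] diam [0.0478 0.049 ]
[0.0846 0.0851 0.0849 0.0735] -3.8635817268935 [ 0.6732 -0.0535  0.024 ]
[0.0847 0.0848 0.0848] 10.231509174882293 [ 0.4538 -0.0698  0.095 ]
[[465.5045 230.7682]
 [429.4797 273.2769]
 [389.1677 320.6178]
 [344.1682 372.9074]
 [367.3533 435.5235]
 [311.3349 155.233 ]
 [263.2646 191.1773]
 [213.2441 243.3151]
 [156.5767 291.491 ]]
```

The spacings (84.6–85.1 mm) and the reprojection into the scene view agree. Next is a helper that turns target poses into tool-axis moves.

```bash
cat > go.py <<'E'
import sys
from h import *
# usage: go.py x y z yaw_deg(of tool y in world)
o=get_obs(); x,y,z,a=map(float,sys.argv[1:]); a=np.radians(a)
Y=np.array([np.cos(a),np.sin(a),0]);Z=np.array([0,0,-1.]);X=np.cross(Y,Z)
Rt=R.from_matrix(np.c_[X,Y,Z]); Rc=R.from_quat(o["ee_rot"]); d=np.array([x,y,z])-o["position"]
print("turn",(Rc.inv()*Rt).as_rotvec()/1.5,"shift after turn",Rt.inv().apply(d)/.2,"shift now",Rc.inv().apply(d)/.2, "d",d)
print(o["clock"],o["position"],o["ft_force"],o["grip_width"])
E
python3 go.py 0.4763 0.0553 0.17 -10.2
```

```text
turn [-0.0007  0.0006  0.9374] shift after turn [-2.3872  1.7826  0.3879] shift now [-2.15   -2.0621  0.3907] d [ 0.2663 -0.533  -0.0776]
0.1 [0.21   0.5883 0.2476] [-0.2365 -0.3912  0.3819] 1.000748962836943
```

>>> {"name": "send_rows", "arguments": {
  "plan": [
    [[0,0,0.078,0,0,0,1],[0,0,0.078,0,0,0,1],[0,0,0.078,0,0,0,1],[0,0,0.078,0,0,0,1],[0,0,0.078,0,0,0,1],[0,0,0.078,0,0,0,1],[0,0,0.078,0,0,0,1],[0,0,0.078,0,0,0,1],[0,0,0.078,0,0,0,1],[0,0,0.078,0,0,0,1],[0,0,0.078,0,0,0,1],[0,0,0.078,0,0,0,1],[0,0,0,0,0,0,1],[0,0,0,0,0,0,1]]
  ]
}}

```text
clock: 1.27
position: [0.2099, 0.5886, 0.248]
ee_rot: [0.765, 0.644, -0.0, 0.0]
ft_force: [0.0, -0.4, -0.3]
grip_width: 1.001
grasp_force: 0.0
```

>>> {"name": "send_rows", "arguments": {
  "plan": [
    [[0,0,0,-0.13,0.1,0,1],[0,0,0,-0.13,0.1,0,1],[0,0,0,-0.13,0.1,0,1],[0,0,0,-0.13,0.1,0,1],[0,0,0,-0.13,0.1,0,1],[0,0,0,-0.13,0.1,0,1],[0,0,0,-0.13,0.1,0,1],[0,0,0,-0.13,0.1,0,1],[0,0,0,-0.13,0.1,0,1],[0,0,0,-0.13,0.1,0,1],[0,0,0,-0.13,0.1,0,1],[0,0,0,-0.13,0.1,0,1],[0,0,0,-0.13,0.1,0,1],[0,0,0,-0.13,0.1,0,1],[0,0,0,-0.13,0.1,0,1],[0,0,0,-0.13,0.1,0,1],[0,0,0,-0.13,0.1,0,1],[0,0,0,-0.13,0.08,0,1],[0,0,0,0,0,0,1],[0,0,0,0,0,0,1]]
  ]
}}

```text
clock: 2.93
position: [0.4789, 0.064, 0.2483]
ee_rot: [0.766, 0.642, 0.0, 0.0]
ft_force: [0.1, -0.4, 0.0]
grip_width: 0.999
grasp_force: 0.0
```

```bash
python3 go.py 0.4763 0.0553 0.13 -10.2; python3 - <<'E'
from h import *
cv2.imwrite("pics/w1.png",cv2.cvtColor(optics.camera("wrist"),cv2.COLOR_RGB2BGR))
E
```

```text
turn [0.0001 0.     0.0014] shift after turn [-0.045  -0.0052  0.5917] shift now [-0.045  -0.0054  0.5917] d [-0.0026 -0.0087 -0.1183]
2.9333 [0.4789 0.064  0.2483] [ 0.12   -0.3805  0.0159] 0.9985635352600287
```

View pics/w1.png

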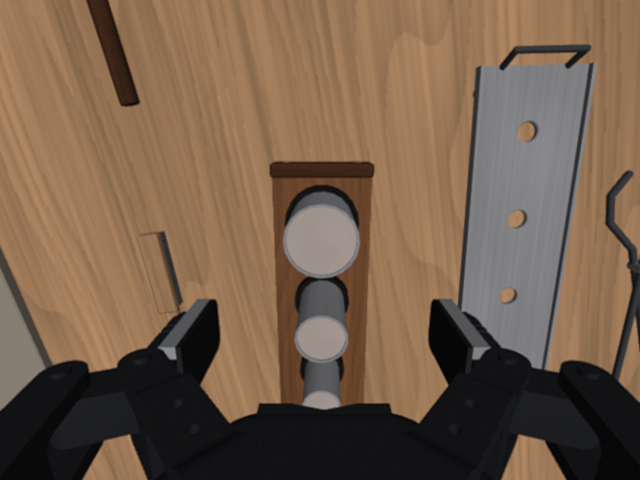

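The wrist view shows the d62 top at about (322,242), d46 at (322,339), and the open fingers on either side of the row. I'll check that position against the top-camera value.

```bash
python3 - <<'E'
from h import *
o=get_obs(); c=optics.get_calibration("wrist")
T=np.eye(4);T[:3,:3]=R.from_quat(o["ee_rot"]).as_matrix();T[:3,3]=o["position"];T=T@c["T_tool_cam"]
for uv,z in [((322,240),.1),((322,339),.106),((527,131),.024),((516,219),.024),((508,296),.024)]: print(onplane(c,uv,z,T))
E
```

```text
[0.4764 0.0591 0.1   ]
[ 0.4613 -0.0259  0.106 ]
[0.683  0.1105 0.024 ]
[0.6701 0.026  0.024 ]
[ 0.6594 -0.0584  0.024 ]
```

>>> {"name": "send_rows", "arguments": {
  "plan": [
    [[0,0,0,-0.036,-0.006,0,1],[0,0,0,0,0,0.1,1],[0,0,0,0,0,0.1,1],[0,0,0,0,0,0.1,1],[0,0,0,0,0,0.1,1],[0,0,0,0,0,0.1,1],[0,0,0,0,0,0.1,1],[0,0,0,0,0,0.1,1],[0,0,0,0,0,0.1,1],[0,0,0,0,0,0.05,1],[0,0,0,0,0,0.05,1],[0,0,0,0,0,0,1],[0,0,0,0,0,0,1],[0,0,0,0,0,0,1]]
  ],
  "squeeze": 60
}}

```text
clock: 4.15
position: [0.4768, 0.059, 0.0692]
ee_rot: [0.766, 0.642, 0.001, 0.0]
ft_force: [0.3, -0.1, -0.1]
grip_width: 1.002
grasp_force: 0.0
```

>>> {"name": "send_rows", "arguments": {
  "plan": [
    [[0,0,0,0,0,0,0.6],[0,0,0,0,0,0,0.6],[0,0,0,0,0,0,0.6],[0,0,0,0,0,0,0.6],[0,0,0,0,0,0,0.6],[0,0,0,0,0,0,0.6],[0,0,0,0,0,0,0.6],[0,0,0,0,0,0,0.6]]
  ]
}}

```text
clock: 4.82
position: [0.4766, 0.0589, 0.0692]
ee_rot: [0.766, 0.642, 0.001, -0.0]
ft_force: [-1.5, 0.0, 7.4]
grip_width: 0.716
grasp_force: 63.7
```

>>> {"name": "send_rows", "arguments": {
  "plan": [
    [[0,0,0,0,0,-0.02,0.5],[0,0,0,0,0,-0.04,0.5],[0,0,0,0,0,-0.06,0.5],[0,0,0,0,0,-0.08,0.5],[0,0,0,0,0,-0.08,0.5],[0,0,0,0,0,-0.07,0.5],[0,0,0,0,0,-0.04,0.5],[0,0,0,0,0,-0.01,0.5],[0,0,0,0,0,0,0.5],[0,0,0,0,0,0,0.5]]
  ]
}}

```text
clock: 5.65
position: [0.4757, 0.0586, 0.1477]
ee_rot: [0.766, 0.642, -0.0, -0.0]
ft_force: [0.0, -0.0, -5.5]
grip_width: 0.714
grasp_force: 66.3
```

>>> {"name": "send_rows", "arguments": {
  "plan": [
    [[0,0,0,0.012,0.027,0,0.5],[0,0,0,0.024,0.054,0,0.5],[0,0,0,0.036,0.081,0,0.5],[0,0,0,0.036,0.081,0,0.5],[0,0,0,0.036,0.081,0,0.5],[0,0,0,0.036,0.081,0,0.5],[0,0,0,0.036,0.081,0,0.5],[0,0,0,0.036,0.081,0,0.5],[0,0,0,0.036,0.081,0,0.5],[0,0,0,0.036,0.081,0,0.5],[0,0,0,0.036,0.081,0,0.5],[0,0,0,0.036,0.081,0,0.5],[0,0,0,0.024,0.054,0,0.5],[0,0,0,0.012,0.027,0,0.5],[0,0,0,0,0,0,0.5],[0,0,0,0,0,0,0.5],[0,0,0,0,0,0,0.5]]
  ]
}}

```text
clock: 7.07
position: [0.6821, 0.1094, 0.1478]
ee_rot: [0.767, 0.642, -0.0, -0.0]
ft_force: [0.6, -1.0, -5.5]
grip_width: 0.717
grasp_force: 66.8
```

```bash
python3 go.py 0.6835 0.1095 0.066 -10.2; python3 - <<'E'
from h import *
cv2.imwrite("pics/s2.png",cv2.cvtColor(optics.camera("scene"),cv2.COLOR_RGB2BGR))
E
```

```text
turn [-0.0006  0.0003  0.0012] shift after turn [0.002  0.0069 0.4092] shift now [0.0021 0.0073 0.4092] d [ 0.0014  0.0001 -0.0818]
7.0667 [0.6821 0.1094 0.1478] [ 0.5532 -1.0442 -5.4983] 0.7165513997214976
```

View pics/s2.png

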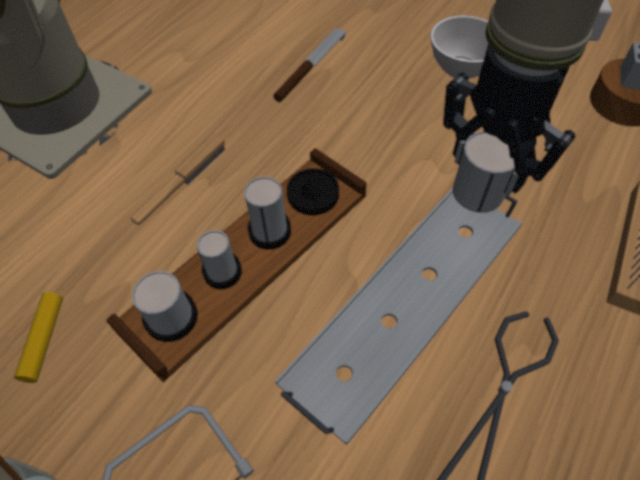

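The d62 flask hangs upright in the jaws over the left end of the kiln plate, at (485,170), and its base is empty at (313,191). I'll lower it.

>>> {"name": "send_rows", "arguments": {
  "plan": [
    [[0,0,0,0.001,0.006,0.03,0.5],[0,0,0,0,0,0.05,0.5],[0,0,0,0,0,0.06,0.5],[0,0,0,0,0,0.06,0.5],[0,0,0,0,0,0.06,0.5],[0,0,0,0,0,0.05,0.5],[0,0,0,0,0,0.04,0.5],[0,0,0,0,0,0.02,0.5],[0,0,0,0,0,0.01,0.5],[0,0,0,0,0,0.01,0.5],[0,0,0,0,0,0.005,0.5],[0,0,0,0,0,0,0.5],[0,0,0,0,0,0,0.5],[0,0,0,0,0,0,0.5]]
  ]
}}

```text
clock: 8.28
position: [0.6841, 0.1098, 0.0697]
ee_rot: [0.766, 0.642, 0.0, 0.0]
ft_force: [0.7, -0.3, -6.1]
grip_width: 0.718
grasp_force: 66.8
```

>>> {"name": "send_rows", "arguments": {
  "plan": [
    [[0,0,0,0,0,0.005,0.5],[0,0,0,0,0,0.005,0.5],[0,0,0,0,0,0,0.5],[0,0,0,0,0,0,0.5]]
  ]
}}

```text
clock: 8.62
position: [0.6839, 0.1097, 0.0672]
ee_rot: [0.767, 0.642, -0.0, -0.0]
ft_force: [-0.7, 0.5, -4.9]
grip_width: 0.717
grasp_force: 66.8
```

>>> {"name": "send_rows", "arguments": {
  "plan": [
    [[0,0,0,0,0,0.005,0.5],[0,0,0,0,0,0.004,0.5],[0,0,0,0,0,0,0.5],[0,0,0,0,0,0,0.5]]
  ]
}}

```text
clock: 8.95
position: [0.6839, 0.1097, 0.0655]
ee_rot: [0.767, 0.642, 0.0, -0.0]
ft_force: [-0.5, -0.1, -5.6]
grip_width: 0.713
grasp_force: 67.0
```

>>> {"name": "send_rows", "arguments": {
  "plan": [
    [[0,0,0,0,0,0.004,0.5],[0,0,0,0,0,0.004,0.5],[0,0,0,0,0,0,0.5],[0,0,0,0,0,0,0.5]]
  ]
}}

```text
clock: 9.28
position: [0.684, 0.1096, 0.0653]
ee_rot: [0.767, 0.642, 0.0, -0.0]
ft_force: [-6.3, -0.6, 7.4]
grip_width: 0.716
grasp_force: 67.9
```

>>> {"name": "send_rows", "arguments": {
  "plan": [
    [[0,0,0,0,0,0,1],[0,0,0,0,0,0,1],[0,0,0,0,0,0,1],[0,0,0,0,0,0,1],[0,0,0,0,0,0,1],[0,0,0,0,0,-0.03,1],[0,0,0,0,0,-0.06,1],[0,0,0,0,0,-0.08,1],[0,0,0,0,0,-0.08,1],[0,0,0,0,0,-0.08,1],[0,0,0,0,0,-0.08,1],[0,0,0,0,0,-0.08,1],[0,0,0,0,0,-0.02,1],[0,0,0,0,0,0,1]]
  ]
}}

```text
clock: 10.45
position: [0.6848, 0.1096, 0.1681]
ee_rot: [0.767, 0.642, 0.002, 0.001]
ft_force: [-0.0, -0.2, 1.1]
grip_width: 1.006
grasp_force: 0.0
```

>>> {"name": "send_rows", "arguments": {
  "plan": [
    [[0,0,0,-0.066,-0.075,0,1],[0,0,0,-0.066,-0.075,0,1],[0,0,0,-0.066,-0.075,0,1],[0,0,0,-0.066,-0.075,0,1],[0,0,0,-0.066,-0.075,0,1],[0,0,0,-0.066,-0.075,0,1],[0,0,0,-0.066,-0.075,0,1],[0,0,0,-0.066,-0.075,0,1],[0,0,0,-0.066,-0.075,0,1],[0,0,0,-0.066,-0.075,0,1],[0,0,0,-0.066,-0.075,0,1],[0,0,0,-0.066,-0.075,0,1],[0,0,0,-0.04,-0.046,0,1],[0,0,0,-0.03,-0.03,0,1],[0,0,0,0,0,0,1],[0,0,0,0,0,0,1],[0,0,0,0,0,0,1]]
  ]
}}

```text
clock: 11.87
position: [0.4621, -0.0253, 0.1659]
ee_rot: [0.766, 0.642, 0.0, 0.0]
ft_force: [0.3, 0.5, -0.5]
grip_width: 1.001
grasp_force: 0.0
```

```bash
python3 go.py 0.4613 -0.0258 0.075 -10.2; python3 - <<'E'
from h import *
cv2.imwrite("pics/t3.png",cv2.cvtColor(optics.camera("top"),cv2.COLOR_RGB2BGR))
E
```

```text
turn [0.0002 0.     0.0018] shift after turn [-0.0031 -0.0036  0.4544] shift now [-0.0031 -0.0038  0.4544] d [-0.0008 -0.0005 -0.0909]
11.8667 [ 0.4621 -0.0253  0.1659] [ 0.324   0.477  -0.4634] 1.0013374969233166
```

View pics/t3.png

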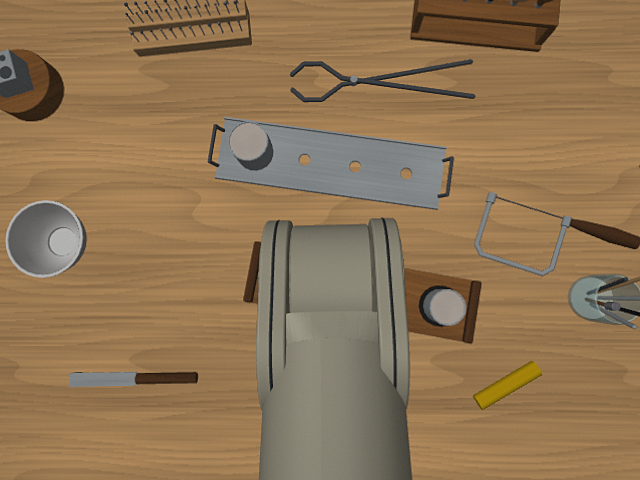

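d62 stands on the first hole, its top at (249,141). I'll measure its centre alongside the next grasp.

```bash
cat > chk.py <<'E'
import sys
from h import *
im=cv2.imread(sys.argv[1]); cal=optics.get_calibration("top")
hsv=cv2.cvtColor(im,cv2.COLOR_BGR2HSV)
pl=((hsv[...,1]<25)&(hsv[...,2]>165)).astype(np.uint8)*255; pl[:100]=0; pl[205:]=0; pl[:,:215]=0;pl[:,445:]=0
Hs=np.array([[.6838,.1069],[.6717,.0231],[.6595,-.0611],[.6471,-.145]])
a=np.radians(-8.3);M=np.array([[np.cos(a),np.sin(a)],[-np.sin(a),np.cos(a)]])
for b,ar,c in sorted(blobs(pl,250,4000),key=lambda b:b[0][0][0]):
    for h in (.072,.078,.06,.058)[:]:
        p=onplane(cal,b[0],.024+h)[:2]; i=np.argmin(np.linalg.norm(Hs-p,axis=1))
        if (.072,.078,.06,.058)[i]==h: print(i,np.array(b[0]),b[1],p,"err in rack",M@(p-Hs[i]))
E
python3 chk.py pics/t3.png
```

>>> {"name": "send_rows", "arguments": {
  "plan": [
    [[0,0,0,-0.003,-0.004,0.04,1],[0,0,0,0,0,0.08,1],[0,0,0,0,0,0.08,1],[0,0,0,0,0,0.08,1],[0,0,0,0,0,0.08,1],[0,0,0,0,0,0.06,1],[0,0,0,0,0,0.03,1],[0,0,0,0,0,0,1],[0,0,0,0,0,0,1],[0,0,0,0,0,0,0.4],[0,0,0,0,0,0,0.4],[0,0,0,0,0,0,0.4],[0,0,0,0,0,0,0.4],[0,0,0,0,0,0,0.4],[0,0,0,0,0,0,0.4],[0,0,0,0,0,0,0.4],[0,0,0,0,0,0,0.4],[0,0,0,0,0,0,0.4]]
  ]
}}

```text
clock: 13.42
position: [0.4611, -0.0262, 0.0766]
ee_rot: [0.767, 0.642, 0.001, 0.0]
ft_force: [-2.5, 0.1, 7.7]
grip_width: 0.527
grasp_force: 60.4
```

>>> {"name": "send_rows", "arguments": {
  "plan": [
    [[0,0,0,0,0,-0.02,0.3],[0,0,0,0,0,-0.04,0.3],[0,0,0,0,0,-0.06,0.3],[0,0,0,0,0,-0.08,0.3],[0,0,0,0,0,-0.08,0.3],[0,0,0,0,0,-0.07,0.3],[0,0,0,0,0,-0.04,0.3],[0,0,0,0,0,-0.01,0.3],[0,0,0,0,0,0,0.3],[0,0,0,0,0,0,0.3]]
  ]
}}

```text
clock: 14.25
position: [0.4602, -0.0263, 0.1553]
ee_rot: [0.766, 0.642, -0.0, -0.0]
ft_force: [0.7, 0.4, -2.6]
grip_width: 0.521
grasp_force: 61.7
```

>>> {"name": "send_rows", "arguments": {
  "plan": [
    [[0,0,0,0.012,0.027,0,0.3],[0,0,0,0.024,0.055,0,0.3],[0,0,0,0.0365,0.0825,0,0.3],[0,0,0,0.0365,0.0825,0,0.3],[0,0,0,0.0365,0.0825,0,0.3],[0,0,0,0.0365,0.0825,0,0.3],[0,0,0,0.0365,0.0825,0,0.3],[0,0,0,0.0365,0.0825,0,0.3],[0,0,0,0.0365,0.0825,0,0.3],[0,0,0,0.0365,0.0825,0,0.3],[0,0,0,0.0365,0.0825,0,0.3],[0,0,0,0.0365,0.0825,0,0.3],[0,0,0,0.024,0.055,0,0.3],[0,0,0,0.012,0.027,0,0.3],[0,0,0,0,0,0,0.3],[0,0,0,0,0,0,0.3],[0,0,0,0,0,0,0.3]]
  ]
}}

```text
clock: 15.67
position: [0.67, 0.0247, 0.1555]
ee_rot: [0.767, 0.642, -0.0, -0.0]
ft_force: [0.4, 0.5, -3.0]
grip_width: 0.524
grasp_force: 61.9
```

```bash
python3 go.py 0.671 0.025 0.0725 -10.2; sed -i 's/<25)&(hsv\[...,2\]>165/<60)\&(hsv[...,2]>158/' chk.py; python3 chk.py pics/t3.png; python3 -c "
import cv2;im=cv2.imread('pics/t3.png');h=cv2.cvtColor(im,cv2.COLOR_BGR2HSV);print(h[141,249],h[160,280],h[130,249],h[165,255])"
```

```text
turn [-0.0006  0.0002  0.001 ] shift after turn [0.0026 0.0044 0.415 ] shift now [0.0027 0.0048 0.415 ] d [ 0.001   0.0003 -0.083 ]
15.6667 [0.67   0.0247 0.1555] [ 0.4126  0.5168 -3.0406] 0.5242479974720736
0 [247.3847 143.4443] (22.469743728637695, 31.311084747314453) [0.6798 0.1063] err in rack [-0.0039 -0.0012]
0 [247.6794 140.6886] (33.567298889160156, 35.647666931152344) [0.6841 0.1059] err in rack [ 0.0005 -0.001 ]
[ 13  26 157] [100  11 139] [ 14  27 160] [80 12 64]
```

d62 is within about 1 mm of its hole. Next I'll lower d46.

>>> {"name": "send_rows", "arguments": {
  "plan": [
    [[0,0,0,0.003,0.005,0.03,0.3],[0,0,0,0,0,0.05,0.3],[0,0,0,0,0,0.06,0.3],[0,0,0,0,0,0.06,0.3],[0,0,0,0,0,0.06,0.3],[0,0,0,0,0,0.05,0.3],[0,0,0,0,0,0.04,0.3],[0,0,0,0,0,0.03,0.3],[0,0,0,0,0,0.01,0.3],[0,0,0,0,0,0.01,0.3],[0,0,0,0,0,0.008,0.3],[0,0,0,0,0,0.004,0.3],[0,0,0,0,0,0,0.3],[0,0,0,0,0,0,0.3],[0,0,0,0,0,0,0.3]]
  ]
}}

```text
clock: 16.92
position: [0.672, 0.0256, 0.0738]
ee_rot: [0.766, 0.642, 0.0, 0.0]
ft_force: [-0.5, -0.2, -3.1]
grip_width: 0.525
grasp_force: 61.9
```

>>> {"name": "send_rows", "arguments": {
  "plan": [
    [[0,0,0,0,0,0.004,0.3],[0,0,0,0,0,0.004,0.3],[0,0,0,0,0,0,0.3],[0,0,0,0,0,0,0.3]]
  ]
}}

```text
clock: 17.25
position: [0.672, 0.0255, 0.0728]
ee_rot: [0.767, 0.642, 0.0, 0.0]
ft_force: [-4.7, -0.3, 6.0]
grip_width: 0.527
grasp_force: 62.3
```

>>> {"name": "send_rows", "arguments": {
  "plan": [
    [[0,0,0,0,0,0,1],[0,0,0,0,0,0,1],[0,0,0,0,0,0,1],[0,0,0,0,0,0,1],[0,0,0,0,0,0,1],[0,0,0,0,0,0,1],[0,0,0,0,0,-0.03,1],[0,0,0,0,0,-0.06,1],[0,0,0,0,0,-0.08,1],[0,0,0,0,0,-0.08,1],[0,0,0,0,0,-0.08,1],[0,0,0,0,0,-0.08,1],[0,0,0,0,0,-0.06,1],[0,0,0,0,0,-0.02,1],[0,0,0,0,0,0,1]]
  ]
}}

```text
clock: 18.5
position: [0.6724, 0.0255, 0.1715]
ee_rot: [0.767, 0.642, 0.001, 0.001]
ft_force: [0.2, 0.8, -0.0]
grip_width: 0.996
grasp_force: 0.0
```

>>> {"name": "send_rows", "arguments": {
  "plan": [
    [[0,0,0,-0.066,-0.076,0,1],[0,0,0,-0.066,-0.076,0,1],[0,0,0,-0.066,-0.076,0,1],[0,0,0,-0.066,-0.076,0,1],[0,0,0,-0.066,-0.076,0,1],[0,0,0,-0.066,-0.076,0,1],[0,0,0,-0.066,-0.076,0,1],[0,0,0,-0.066,-0.076,0,1],[0,0,0,-0.066,-0.076,0,1],[0,0,0,-0.066,-0.076,0,1],[0,0,0,-0.066,-0.076,0,1],[0,0,0,-0.066,-0.076,0,1],[0,0,0,-0.046,-0.045,0,1],[0,0,0,-0.031,-0.032,0,1],[0,0,0,0,0,0,1],[0,0,0,0,0,0,1],[0,0,0,0,0,0,1]]
  ]
}}

```text
clock: 19.92
position: [0.4472, -0.1104, 0.1698]
ee_rot: [0.766, 0.643, 0.0, 0.0]
ft_force: [-1.7, -0.1, 0.1]
grip_width: 0.997
grasp_force: 0.0
```

```bash
python3 go.py 0.4465 -0.110 0.061 -10.2; python3 - <<'E'
from h import *
cv2.imwrite("pics/t4.png",cv2.cvtColor(optics.camera("top"),cv2.COLOR_RGB2BGR))
E
sed -i 's/>158/>150/' chk.py; python3 chk.py pics/t4.png
```

```text
turn [0.0001 0.0001 0.0019] shift after turn [ 0.0011 -0.0038  0.5442] shift now [ 0.0012 -0.0039  0.5442] d [-0.0007  0.0004 -0.1088]
19.9167 [ 0.4472 -0.1104  0.1698] [-1.655  -0.0551  0.1345] 0.9965735062777901
0 [247.7845 140.8498] (35.05207061767578, 36.00731658935547) [0.6839 0.1057] err in rack [ 0.0002 -0.0012]
1 [300.9919 146.9368] (25.151569366455078, 25.997011184692383) [0.6723 0.0234] err in rack [0.0005 0.0004]
```

d46 is centred too. Next is d38.

>>> {"name": "send_rows", "arguments": {
  "plan": [
    [[0,0,0,0.001,-0.004,0.04,1],[0,0,0,0,0,0.08,1],[0,0,0,0,0,0.08,1],[0,0,0,0,0,0.08,1],[0,0,0,0,0,0.08,1],[0,0,0,0,0,0.08,1],[0,0,0,0,0,0.06,1],[0,0,0,0,0,0.03,1],[0,0,0,0,0,0.015,1],[0,0,0,0,0,0,1],[0,0,0,0,0,0,1],[0,0,0,0,0,0,0.3],[0,0,0,0,0,0,0.3],[0,0,0,0,0,0,0.3],[0,0,0,0,0,0,0.3],[0,0,0,0,0,0,0.3],[0,0,0,0,0,0,0.3],[0,0,0,0,0,0,0.3],[0,0,0,0,0,0,0.3],[0,0,0,0,0,0,0.3]]
  ]
}}

```text
clock: 21.63
position: [0.4462, -0.1106, 0.0614]
ee_rot: [0.766, 0.642, 0.0, 0.0]
ft_force: [-1.9, 0.6, 5.1]
grip_width: 0.432
grasp_force: 59.5
```

>>> {"name": "send_rows", "arguments": {
  "plan": [
    [[0,0,0,0,0,0,0.2],[0,0,0,0,0,0,0.2]]
  ]
}}

```text
clock: 21.8
position: [0.4462, -0.1105, 0.0614]
ee_rot: [0.767, 0.642, 0.0, 0.0]
ft_force: [-1.6, -0.7, 6.2]
grip_width: 0.433
grasp_force: 59.5
```

>>> {"name": "send_rows", "arguments": {
  "plan": [
    [[0,0,0,0,0,-0.02,0.2],[0,0,0,0,0,-0.04,0.2],[0,0,0,0,0,-0.06,0.2],[0,0,0,0,0,-0.08,0.2],[0,0,0,0,0,-0.08,0.2],[0,0,0,0,0,-0.07,0.2],[0,0,0,0,0,-0.04,0.2],[0,0,0,0,0,-0.01,0.2],[0,0,0,0,0,0,0.2],[0,0,0,0,0,0,0.2]]
  ]
}}

```text
clock: 22.63
position: [0.4455, -0.1105, 0.1403]
ee_rot: [0.766, 0.642, -0.0, -0.0]
ft_force: [-1.2, -0.9, -3.1]
grip_width: 0.435
grasp_force: 60.2
```

>>> {"name": "send_rows", "arguments": {
  "plan": [
    [[0,0,0,0.012,0.028,0,0.2],[0,0,0,0.024,0.056,0,0.2],[0,0,0,0.0365,0.084,0,0.2],[0,0,0,0.0365,0.084,0,0.2],[0,0,0,0.0365,0.084,0,0.2],[0,0,0,0.0365,0.084,0,0.2],[0,0,0,0.0365,0.084,0,0.2],[0,0,0,0.0365,0.084,0,0.2],[0,0,0,0.0365,0.084,0,0.2],[0,0,0,0.0365,0.084,0,0.2],[0,0,0,0.0365,0.084,0,0.2],[0,0,0,0.0365,0.084,0,0.2],[0,0,0,0.024,0.056,0,0.2],[0,0,0,0.012,0.028,0,0.2],[0,0,0,0,0,0,0.2],[0,0,0,0,0,0,0.2],[0,0,0,0,0,0,0.2]]
  ]
}}

```text
clock: 24.05
position: [0.6589, -0.0604, 0.1405]
ee_rot: [0.767, 0.642, -0.0, -0.0]
ft_force: [0.2, 0.6, -2.0]
grip_width: 0.428
grasp_force: 60.4
```

```bash
python3 go.py 0.6595 -0.0598 0.0575 -10.2
```

```text
turn [-0.0006  0.0002  0.0009] shift after turn [0.0036 0.0023 0.4149] shift now [0.0037 0.0026 0.4149] d [ 0.0006  0.0006 -0.083 ]
24.05 [ 0.6589 -0.0604  0.1405] [ 0.1547  0.6447 -2.0413] 0.428213341060711
```

>>> {"name": "send_rows", "arguments": {
  "plan": [
    [[0,0,0,0.003,0.002,0.03,0.2],[0,0,0,0,0,0.05,0.2],[0,0,0,0,0,0.06,0.2],[0,0,0,0,0,0.06,0.2],[0,0,0,0,0,0.06,0.2],[0,0,0,0,0,0.05,0.2],[0,0,0,0,0,0.04,0.2],[0,0,0,0,0,0.03,0.2],[0,0,0,0,0,0.01,0.2],[0,0,0,0,0,0.01,0.2],[0,0,0,0,0,0.008,0.2],[0,0,0,0,0,0.004,0.2],[0,0,0,0,0,0,0.2],[0,0,0,0,0,0,0.2],[0,0,0,0,0,0,0.2]]
  ]
}}

```text
clock: 25.3
position: [0.6603, -0.0594, 0.0588]
ee_rot: [0.767, 0.642, 0.0, 0.0]
ft_force: [-0.1, 0.6, -2.0]
grip_width: 0.431
grasp_force: 60.4
```

>>> {"name": "send_rows", "arguments": {
  "plan": [
    [[0,0,0,0,0,0.004,0.2],[0,0,0,0,0,0.004,0.2],[0,0,0,0,0,0,0.2],[0,0,0,0,0,0,0.2]]
  ]
}}

```text
clock: 25.63
position: [0.6603, -0.0594, 0.0575]
ee_rot: [0.767, 0.642, 0.0, 0.0]
ft_force: [-3.1, 1.3, 5.9]
grip_width: 0.427
grasp_force: 60.7
```

>>> {"name": "send_rows", "arguments": {
  "plan": [
    [[0,0,0,0,0,0,1],[0,0,0,0,0,0,1],[0,0,0,0,0,0,1],[0,0,0,0,0,0,1],[0,0,0,0,0,0,1],[0,0,0,0,0,0,1],[0,0,0,0,0,0,1],[0,0,0,0,0,-0.03,1],[0,0,0,0,0,-0.06,1],[0,0,0,0,0,-0.08,1],[0,0,0,0,0,-0.08,1],[0,0,0,0,0,-0.08,1],[0,0,0,0,0,-0.08,1],[0,0,0,0,0,-0.06,1],[0,0,0,0,0,-0.02,1],[0,0,0,0,0,0,1]]
  ]
}}

```text
clock: 26.97
position: [0.6608, -0.0595, 0.1564]
ee_rot: [0.767, 0.642, 0.001, 0.001]
ft_force: [0.0, -1.2, 0.6]
grip_width: 1.001
grasp_force: 0.0
```

>>> {"name": "send_rows", "arguments": {
  "plan": [
    [[0,0,0,-0.066,-0.077,0,1],[0,0,0,-0.066,-0.077,0,1],[0,0,0,-0.066,-0.077,0,1],[0,0,0,-0.066,-0.077,0,1],[0,0,0,-0.066,-0.077,0,1],[0,0,0,-0.066,-0.077,0,1],[0,0,0,-0.066,-0.077,0,1],[0,0,0,-0.066,-0.077,0,1],[0,0,0,-0.066,-0.077,0,1],[0,0,0,-0.066,-0.077,0,1],[0,0,0,-0.066,-0.077,0,1],[0,0,0,-0.066,-0.077,0,1],[0,0,0,-0.044,-0.05,0,1],[0,0,0,-0.028,-0.035,0,1],[0,0,0,0,0,0,1],[0,0,0,0,0,0,1],[0,0,0,0,0,0,1]]
  ]
}}

```text
clock: 28.38
position: [0.4319, -0.1935, 0.1548]
ee_rot: [0.766, 0.643, 0.0, 0.0]
ft_force: [1.2, -0.1, -0.3]
grip_width: 1.0
grasp_force: 0.0
```

```bash
python3 go.py 0.4311 -0.1936 0.060 -10.2; python3 - <<'E'
from h import *
cv2.imwrite("pics/t5.png",cv2.cvtColor(optics.camera("top"),cv2.COLOR_RGB2BGR))
E
python3 chk.py pics/t5.png
```

```text
turn [0.0001 0.     0.0021] shift after turn [-0.0015 -0.004   0.4741] shift now [-0.0014 -0.0041  0.4741] d [-0.0008 -0.0001 -0.0948]
28.3833 [ 0.4319 -0.1935  0.1548] [ 1.1713 -0.0872 -0.3443] 0.9997388907681184
0 [253.3333 141.2664] (33.25985336303711, 56.62751007080078) [0.6832 0.0972] err in rack [ 0.0008 -0.0097]
1 [301.1238 147.2347] (25.973331451416016, 26.485307693481445) [0.6718 0.0232] err in rack [0.0001 0.0001]
2 [355.9871 157.1233] (20.54076385498047, 20.97282600402832) [ 0.6604 -0.0606] err in rack [0.0008 0.0006]
3 [427.875  176.3914] (30.451099395751953, 34.45209503173828) [ 0.63   -0.1709] err in rack [-0.0132 -0.0281]
```

d38 is centred. The d62 reading this time is a merged blob, so I'll view it at the end. Now d54.

>>> {"name": "send_rows", "arguments": {
  "plan": [
    [[0,0,0,-0.002,-0.004,0.04,1],[0,0,0,0,0,0.08,1],[0,0,0,0,0,0.08,1],[0,0,0,0,0,0.08,1],[0,0,0,0,0,0.08,1],[0,0,0,0,0,0.06,1],[0,0,0,0,0,0.03,1],[0,0,0,0,0,0.02,1],[0,0,0,0,0,0,1],[0,0,0,0,0,0,1],[0,0,0,0,0,0,0.4],[0,0,0,0,0,0,0.4],[0,0,0,0,0,0,0.4],[0,0,0,0,0,0,0.4],[0,0,0,0,0,0,0.4],[0,0,0,0,0,0,0.4],[0,0,0,0,0,0,0.4],[0,0,0,0,0,0,0.4],[0,0,0,0,0,0,0.4]]
  ]
}}

```text
clock: 30.02
position: [0.4308, -0.1944, 0.0616]
ee_rot: [0.766, 0.642, 0.001, 0.0]
ft_force: [-3.4, 1.4, 7.7]
grip_width: 0.62
grasp_force: 61.8
```

>>> {"name": "send_rows", "arguments": {
  "plan": [
    [[0,0,0,0,0,-0.02,0.4],[0,0,0,0,0,-0.04,0.4],[0,0,0,0,0,-0.06,0.4],[0,0,0,0,0,-0.08,0.4],[0,0,0,0,0,-0.08,0.4],[0,0,0,0,0,-0.07,0.4],[0,0,0,0,0,-0.04,0.4],[0,0,0,0,0,-0.01,0.4],[0,0,0,0,0,0,0.4],[0,0,0,0,0,0,0.4]]
  ]
}}

```text
clock: 30.85
position: [0.43, -0.1941, 0.1404]
ee_rot: [0.766, 0.642, -0.0, -0.0]
ft_force: [0.1, -0.4, -2.6]
grip_width: 0.615
grasp_force: 63.4
```

>>> {"name": "send_rows", "arguments": {
  "plan": [
    [[0,0,0,0.012,0.028,0,0.4],[0,0,0,0.024,0.057,0,0.4],[0,0,0,0.0367,0.085,0,0.4],[0,0,0,0.0367,0.085,0,0.4],[0,0,0,0.0367,0.085,0,0.4],[0,0,0,0.0367,0.085,0,0.4],[0,0,0,0.0367,0.085,0,0.4],[0,0,0,0.0367,0.085,0,0.4],[0,0,0,0.0367,0.085,0,0.4],[0,0,0,0.0367,0.085,0,0.4],[0,0,0,0.0367,0.085,0,0.4],[0,0,0,0.0367,0.085,0,0.4],[0,0,0,0.024,0.057,0,0.4],[0,0,0,0.012,0.028,0,0.4],[0,0,0,0,0,0,0.4],[0,0,0,0,0,0,0.4],[0,0,0,0,0,0,0.4]]
  ]
}}

```text
clock: 32.27
position: [0.6457, -0.1443, 0.1404]
ee_rot: [0.767, 0.642, -0.0, -0.0]
ft_force: [-0.2, 0.2, -3.2]
grip_width: 0.62
grasp_force: 63.6
```

```bash
python3 go.py 0.647 -0.1438 0.0577 -10.2
```

```text
turn [-0.0006  0.0001  0.0007] shift after turn [0.0036 0.0059 0.4137] shift now [0.0037 0.0063 0.4137] d [ 0.0013  0.0005 -0.0827]
32.2667 [ 0.6457 -0.1443  0.1404] [-0.2157  0.1669 -3.1738] 0.6197769309714511
```

>>> {"name": "send_rows", "arguments": {
  "plan": [
    [[0,0,0,0.003,0.002,0.03,0.4],[0,0,0,0,0,0.05,0.4],[0,0,0,0,0,0.06,0.4],[0,0,0,0,0,0.06,0.4],[0,0,0,0,0,0.06,0.4],[0,0,0,0,0,0.05,0.4],[0,0,0,0,0,0.04,0.4],[0,0,0,0,0,0.03,0.4],[0,0,0,0,0,0.01,0.4],[0,0,0,0,0,0.01,0.4],[0,0,0,0,0,0.008,0.4],[0,0,0,0,0,0.004,0.4],[0,0,0,0,0,0,0.4],[0,0,0,0,0,0,0.4],[0,0,0,0,0,0,0.4]]
  ]
}}

```text
clock: 33.52
position: [0.6473, -0.1431, 0.0588]
ee_rot: [0.766, 0.642, 0.0, 0.0]
ft_force: [-0.2, 0.4, -2.9]
grip_width: 0.617
grasp_force: 63.6
```

>>> {"name": "send_rows", "arguments": {
  "plan": [
    [[0,0,0,0,0,0.004,0.4],[0,0,0,0,0,0.004,0.4],[0,0,0,0,0,0,0.4],[0,0,0,0,0,0,0.4]]
  ]
}}

```text
clock: 33.85
position: [0.6473, -0.1432, 0.0577]
ee_rot: [0.767, 0.642, 0.0, 0.0]
ft_force: [-3.5, 1.5, 5.9]
grip_width: 0.621
grasp_force: 64.2
```

Touchdown. I'll release, rise and back off toward the robot.

>>> {"name": "send_rows", "arguments": {
  "plan": [
    [[0,0,0,0,0,0,1],[0,0,0,0,0,0,1],[0,0,0,0,0,0,1],[0,0,0,0,0,0,1],[0,0,0,0,0,0,1],[0,0,0,0,0,0,1],[0,0,0,0,0,-0.03,1],[0,0,0,0,0,-0.06,1],[0,0,0,0,0,-0.08,1],[0,0,0,0,0,-0.08,1],[0,0,0,0,0,-0.08,1],[0,0,0,0,0,-0.08,1],[0,0,0,0,0,-0.08,1],[0,0,0,0,0,-0.08,1],[0,0,0,0,0,-0.03,1],[0,0,0,0,0,0,1]]
  ]
}}

```text
clock: 35.18
position: [0.6479, -0.1436, 0.1793]
ee_rot: [0.767, 0.642, 0.001, 0.001]
ft_force: [0.6, 0.3, 0.5]
grip_width: 0.998
grasp_force: 0.0
```

>>> {"name": "send_rows", "arguments": {
  "plan": [
    [[0,0,0,0,-0.08,0,1],[0,0,0,0,-0.08,0,1],[0,0,0,0,-0.08,0,1],[0,0,0,0,-0.08,0,1],[0,0,0,0,-0.08,0,1],[0,0,0,0,-0.08,0,1],[0,0,0,0,-0.08,0,1],[0,0,0,0,-0.08,0,1],[0,0,0,0,-0.08,0,1],[0,0,0,0,-0.08,0,1],[0,0,0,0,-0.08,0,1],[0,0,0,0,-0.08,0,1],[0,0,0,0,0,0,1],[0,0,0,0,0,0,1],[0,0,0,0,0,0,1],[0,0,0,0,0,0,1]]
  ]
}}

```text
clock: 36.52
position: [0.4585, -0.1096, 0.1768]
ee_rot: [0.766, 0.642, -0.0, 0.0]
ft_force: [-0.4, -0.1, 0.0]
grip_width: 0.997
grasp_force: 0.0
```

```bash
python3 - <<'E'
from h import *
for n in ("top","scene"): cv2.imwrite(f"pics/{n}6.png",cv2.cvtColor(optics.camera(n),cv2.COLOR_RGB2BGR))
E
python3 chk.py pics/top6.png; sed 's/>150/>156/' chk.py > chk2.py; echo; python3 chk2.py pics/top6.png
```

```text
0 [247.7687 140.9429] (35.21650314331055, 35.951595306396484) [0.6837 0.1057] err in rack [ 0.0001 -0.0012]
1 [300.9759 146.9935] (25.276460647583008, 26.014659881591797) [0.6722 0.0234] err in rack [0.0004 0.0004]
2 [356.0311 156.8749] (19.722097396850586, 20.390840530395508) [ 0.6608 -0.0607] err in rack [0.0012 0.0006]
3 [410.1835 165.4633] (30.33060646057129, 31.143596649169922) [ 0.6473 -0.1441] err in rack [0.    0.001]

0 [247.6646 140.6928] (34.74189758300781, 35.554779052734375) [0.6841 0.1059] err in rack [ 0.0004 -0.0009]
1 [301.0385 146.8945] (24.785564422607422, 25.672348022460938) [0.6723 0.0233] err in rack [0.0006 0.0003]
2 [356.057  156.7683] (19.092634201049805, 20.02127456665039) [ 0.661  -0.0607] err in rack [0.0014 0.0006]
3 [410.1703 165.2414] (29.718276977539062, 30.47931480407715) [ 0.6476 -0.144 ] err in rack [0.0004 0.001 ]
```

View pics/top6.png

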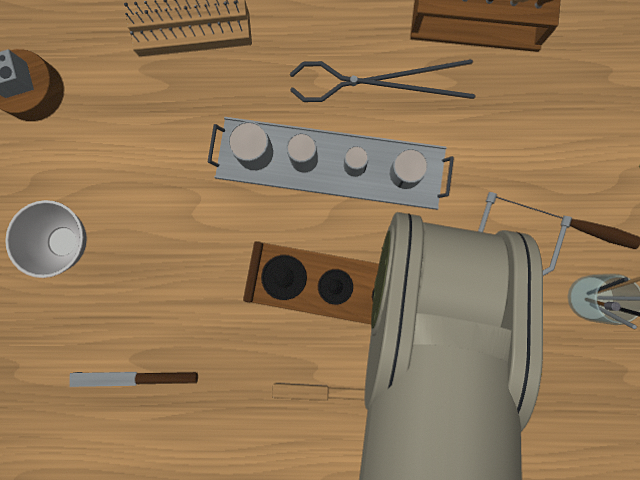

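View pics/scene6.png

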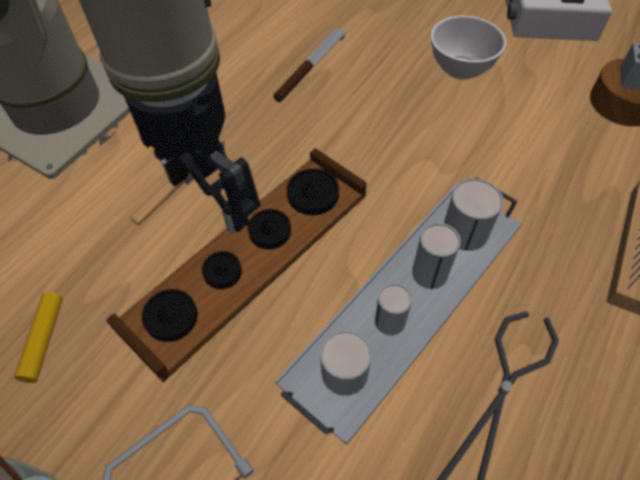

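All four flasks stand upright on the kiln rack in the right order, with tops at (248,141), (301,147), (356,157) and (410,165). Each is within 2 mm of its hole, and the gripper is clear. Handing in.

```bash
python3 -c "
from workcell import job
print(job.hand_in())"
```

```text
the job is handed in; nothing more can be done
None
```

The job is handed in, with no verdict returned: all four flasks stand upright on the kiln rack in their original order (d62, d46, d38, d54 from the left), each measured within 2 mm of its drain hole, at about 37 s on the robot's clock.

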